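# Show the chisel's blade to the inspection camera

## Robot

A 6-joint arm with a two-finger parallel gripper is mounted at the origin on the work surface. World frame = base frame: x ahead of the robot, y to its left, z up, the work surface at z = 0. Lengths are in mm, angles in rad, forces in N, time in s.
With the tool pointing down it reaches from about 350 to 875 mm from the base axis. Payload 4.2 kg.
Tool frame: the origin (TCP) lies at the very end of the fingers, on their centre line; the grasp point (between the pads) lies arm.grip_depth behind it (arm.grip_depth is the distance from the TCP to the grasp point, in mm); x points along the fingers, y is the direction in which the jaws open and shut, and the axes are right-handed (so a half turn about x gives the same grasp; the last joint's range is limited). The gripper opens to 85 mm and grips with 20 to 120 N. Pads are 22 mm wide; open, the fingers measure 114 mm over their backs; the gripper's body (76 mm by 85 mm) begins 54 mm behind the grasp point. The pads swing forward as they close: fully open they stand 13 mm farther back than shut.
Start: joints at [1.443, 0.385, 0.008, 0, -1.194, -0.259], TCP at [235.734, 578.817, 231.312] pointing down, gripper open.
Joint ranges: [-3.14, 3.14], [-1.21, 2.06], [-1.07, 1.41], [-3.16, 2.05], [-2.99, -0.16], [-3.1, 3.1]. Speed limits (rad/s): [2.79, 2.79, 3.14, 3.14, 3.14, 3.14].

## Interface

Orientations are given as a unit quaternion [x, y, z, w].
In Python, from bench import arm, get_image, models gives the robot as it stands.
- The arm moves only by the tool arm_command, never from a script. Its argument "rows" is a list of rows, each an object of numbers: "dx", "dy", "dz": the shift along the tool's x, y, z in m; "wx", "wy", "wz": the turn, a rotation vector about the tool's x, y, z in degrees; "gripper": the closure, from -1 (fully open) to 1 (shut). A call has exactly 8 rows; each row is the pose to reach, as a shift and turn from the pose measured when the call began, along the tool's axes at that moment; what a row does not reach only later rows make up. A row lasts 1/10 s, in which the tool goes at most 50 mm and 8.59 degrees, less where a joint would pass 70% of its speed; a pose out of reach is approached as far as the arm can. A call with a gripper value outside its range is refused whole. The fingers move at their own pace and stop on an object; the grip force is fixed at half the most. Time passes only in rows, so rows that repeat a pose let the fingers close, or fill a call up. It gives the time, the measured TCP pose, the force and the opening at its end, in the units of the state.
- arm.read_state(): the state, without advancing time (a new reading comes with each control period).
- get_image(name): name is "side" or "top"; returns a dict with "img" (384x512x3 uint8, red, green, blue), "K" (3x3 intrinsics, pixels), "k1" (the pictures are not rectified: a ray, as slopes to the right and down, at radius r is drawn at 1 + k1 r^2 times it, then the intrinsics apply), "rvec" (rotation vector, rad) and "tvec" (3), from world to camera coordinates, as OpenCV has them. Camera axes: x right, y down, z forward; pixel columns grow to the right and rows downward; lengths in mm; the calibration is good to about 2 mm. A picture is of the moment at which its call begins. There is no depth.
- arm.job_done(): hands the job in, once; it reports no verdict.
Trained networks look in the newest picture that a camera, given by its name, has taken for a name from the list of things; names that differ only in an ending like _2 or _b are one class to them, and where a whole thing is asked for, a point or a joint stands for the part that bears it (a point fixed in the world has none). Each returns a list of dicts, best first, with "conf" (0 to 1); they miss things now and then, are a little off and sometimes report something else, mostly with a low value. They report only what shows in the picture. A call takes as long as a camera call. They do not tell look-alikes from the thing itself.
- models.cut_out(camera, query): "mask" (384x512 bool, what is visible of it) and "extent" ([left, top, right, bottom] in pixels, round what is visible of it).
The state is a dict: "clock": time; "joints": joint angles; "joint_vel": joint speeds; "joint_efforts": joint torques, N m; "position": TCP position; "ee_rot": TCP orientation; "contact_force": force on the tool from outside, world axes, zero at the start; "wrist_torque": the same for the moment, N m; "gripper_width": finger opening in mm.
Only numpy, scipy, OpenCV 4.12 (cv2) and the standard library are available. Lean on these libraries where they do the work, as an engineer would, in place of code of your own. Each camera call takes 0.05 s, during which the arm holds its last target.

## Task

Pull the chisel (the one tool in the rack with a flat-sided, not round, handle) up out of the rack and show it to the inspection camera, edge downward: the middle of the blade at the point of sharpest focus straight out from the lens, a broad face (either one) square-on to the lens, and the blade straight up and down in the camera's picture. Finish while holding it there, steady in the air. Do not bump the camera, and leave the other tools, the mallet and the glue bottle where they are.

Things in the scene. Friction and masses are not known exactly. Their poses are not given: they have to be found in the camera images.
- chisel_handle (a point): Centre of the chisel's pale wood handle, 132 mm above the tip. The chisel (172 mm, 110-210 g) stands plumb in the rack, blade down. z: from tip to handle end; x: square to the blade's broad face; y: across the blade's width. Handle: 80 mm long (top 40 mm above this point), flat-sided, 22 mm in x, 28 mm in y. Below it a brass bolster, 12 mm high, 20 by 29 mm, sits on the rack's board.
- chisel_blade (a point): Middle of the chisel's steel blade, the point to bring into focus: 40 mm above the tip, 92 mm below the handle's centre. Same axes as the handle. Blade: 80 mm long, 24 mm wide (y), 4 mm thick (x).
- chisel_tip (a point): Cutting end of the chisel, centre of its lower edge; same axes.
- rack: Dark wooden tool rack, fixed: a board 60 mm (x) by 250 mm (y), 18 mm thick, top 95 mm above the bench, on two end cheeks, open underneath. Origin on the bench under its centre. Three equal slots at y = -75, 0, +75 mm, each 27 mm (y) by 6.5 mm (x), hold chisel, file and knife in any order, blades reaching 80 mm below the board's top. The chisel's axes lie along the rack's.
- camera: Inspection camera on a stand fixed to the bench: base plate 110 by 120 mm, post, grey head with a white ring light (68 mm diameter) about a black lens (36 mm). Highest point about 265 mm above the bench. Origin on the bench, in the base plate; the camera looks towards this frame's -x, tipped 20 degrees downward; the lens front is 28 mm from the origin towards -x, 208 mm up.
- lens (a point): Centre of the lens's front, 208 mm above the bench. x: along the optical axis into the camera (-x is the viewing direction, tipped 20 degrees down); y: level; z: up in the picture, 20 degrees from plumb, its top leaning away from the camera.
- view_point (a point): Point of sharpest focus, in empty air 140 mm straight out from the lens along the optical axis: 160 mm above the bench, 160 mm from the camera's origin towards its -x. Axes as the lens. At the goal the chisel's z lies along this z (handle end leaning 20 degrees away from the camera) and its x along this x, either way round.
- file_mid (a point): File standing in another slot: round, waisted pale handle 75 mm long and up to 30 mm in diameter (top 170 mm above the bench), dark flat blade. The point is 110 mm above its lower end. To be left in its slot.
- knife_mid (a point): Marking knife standing in another slot: short round pale bulb handle 55 mm high, 36 mm in diameter (top 150 mm above the bench), stepped blade. The point is 110 mm above its lower end. To be left in its slot.
- mallet_mid (a point): Centre of the head of a wooden mallet lying on the bench: head 60 by 110 by 65 mm high, round handle 26 mm thick reaching 190 mm further towards its -x. To be left alone.
- glue_mid (a point): Middle (75 mm up) of a white glue bottle, 56 mm in diameter and 150 mm tall, standing on the bench. To be left alone.
There are look-alikes about, which are no part of the job. What is shaped like the part that bears chisel_handle but blue or turquoise is not meant.

How it is judged (in metres and radians):
On the way:
1. the chisel is out of the rack, held by the fingers: its tip is above the rack's board (height (world z) of chisel_tip above 0.098 m and contact force between chisel and the fingers above 1 N), for 0.1 s.
At the end, for the whole second after the job is handed in: Held in the air by the fingers alone, at rest (under 20 mm/s, 0.15 rad/s), off camera and rack, tip down and over 90 mm above the bench; blade middle within 20 mm of the view point, long axis within 0.2 rad of its z, broad face within 0.2 rad of square to the lens (distance between chisel_blade and view_point below 0.02 m and angle between the z axis of chisel_blade and the z axis of view_point, either way round below 0.2 rad and angle between the x axis of chisel_blade and the x axis of view_point, either way round below 0.2 rad and z of chisel_tip in the frame of view_point below -0.02 m and height (world z) of chisel_tip above 0.09 m and contact force between chisel and the fingers above 1 N and contact force between chisel and camera below 0.1 N and contact force between chisel and rack below 0.1 N and linear speed of chisel below 0.02 m/s and angular speed of chisel below 0.15 rad/s); the arm keeps its last pose, push and grip.
It fails at once if the camera is bumped (more than 3 N) by the arm or the chisel (contact force between any of the arm, the fingers, chisel and camera above 3 N).
It fails at once if the file or the knife is shifted by more than 20 mm (distance of any of file_mid, knife_mid from where it was at the start of the episode above 0.02 m).
It fails at once if the mallet or the glue bottle is shifted by more than 20 mm (distance of any of mallet_mid, glue_mid from where it was at the start of the episode above 0.02 m).
It also fails if it takes over 38 s, if anything falls off the work surface, if the arm or the gripper's body presses on something with over 40 N, if the wrist force passes 120 N, or if a joint passes its speed limit or range.

## Working session

There is one attempt and no reset: what is moved stays moved. The work goes in short steps, Python scripts to look and compute and a tool call to move; the robot and the scene stay as the last step left them, time stands still between calls to the robot, and variables do not carry over. Pictures are saved under pics/ and viewed, and the job is handed in when it is done.

Besides the shell and the picture viewer there is one more tool, called as name([rows], argument=value, ...), one row to a line, values as JSON. arm_command: Moves the arm, as the interface text tells. Its arguments: {"type":"object","properties":{"rows":{"type":"array"}},"required":["rows"]}

```bash
ls; mkdir -p pics; python3 - <<'E'
from bench import arm,get_image,models
import cv2
print(arm.read_state()); print(arm.grip_depth)
for n in ("side","top"):
    d=get_image(n); cv2.imwrite(f"pics/{n}0.png",d["img"][:,:,::-1]); print(n,d["K"],d["k1"],d["rvec"],d["tvec"])
    for q in ("chisel_handle","chisel_blade","rack","camera","lens","file_mid","knife_mid","mallet_mid","glue_mid"):
        print(q,[(r["conf"],r["extent"]) for r in models.cut_out(n,q)])
E
```

```text
pics
{'clock': 0.0, 'joints': array([ 1.44261397e+00,  3.85555410e-01,  6.62294501e-03, -4.85334340e-04,
       -1.19401548e+00, -2.58594896e-01]), 'joint_vel': array([-7.64538256e-04, -1.95620359e-03,  1.30087352e-03,  4.44517022e-05,
        6.93491639e-04,  1.05906150e-03]), 'joint_efforts': array([ 2.10253957e-04, -3.92291522e+01,  1.88397521e+01,  4.18630421e+00,
       -4.63729579e-03,  1.06204592e-07]), 'position': array([235.52158766, 578.28968354, 230.22318646]), 'ee_rot': array([-0.69380317,  0.13672716,  0.69402233,  0.13518819]), 'contact_force': array([-0.48671739, -0.64052966,  0.12391639]), 'wrist_torque': array([ 0.01085833,  0.02112233, -0.09178996]), 'gripper_width': 85.2888227895929}
18.700000000000003
side [[487.58751542   0.         254.66697938]
 [  0.         487.58751542 189.03008722]
 [  0.           0.           1.        ]] -0.09229576097575362 [ 0.1099242  -2.68893215  1.5522914 ] [ 567.81542996  110.0400959  1313.65601817]
chisel_handle [(0.9, [297.3, 275.6, 373.6, 297.5]), (0.87, [170.3, 286.1, 227.8, 338.3]), (0.78, [261.6, 239.8, 274.7, 281.8])]
chisel
[... 683 characters left out ...]
17913713 -2.16353955  0.13541414] [  53.6240475   569.64952078 1257.71019269]
chisel_handle [(0.77, [185.9, 227.1, 205.8, 271.7]), (0.76, [152.9, 146.8, 184.9, 187.2]), (0.26, [313.7, 133.9, 336.3, 167.7])]
chisel_blade [(0.67, [182.7, 225.4, 208.9, 272.5]), (0.66, [152.6, 145.9, 184.2, 186.8]), (0.62, [159.6, 198.4, 175.0, 209.8])]
rack [(0.84, [151.8, 183.5, 231.0, 220.1])]
camera [(0.7, [294.5, 134.7, 335.2, 180.1])]
lens [(0.66, [310.7, 134.8, 335.6, 168.5]), (0.27, [204.9, 188.7, 216.1, 194.5])]
file_mid [(0.63, [206.4, 186.3, 220.7, 195.9])]
knife_mid [(0.69, [247.4, 133.5, 260.9, 145.6])]
mallet_mid [(0.95, [342.5, 235.3, 416.6, 272.5])]
glue_mid [(0.63, [247.1, 131.7, 261.6, 150.5])]
```

```bash
python3 - <<'E'
import cv2
for n,(a,b,c,d) in {"side":(150,90,400,345),"top":(130,100,430,290)}.items():
    im=cv2.imread(f"pics/{n}0.png")[b:d,a:c]
    f=600/(d-b) if n=="side" else 2.6
    im=cv2.resize(im,None,fx=f,fy=f,interpolation=cv2.INTER_CUBIC)
    print(f,im.shape); cv2.imwrite(f"pics/{n}0z.png",im)
E
```

```text
2.3529411764705883 (600, 588, 3)
2.6 (494, 780, 3)
```

View pics/side0z.png

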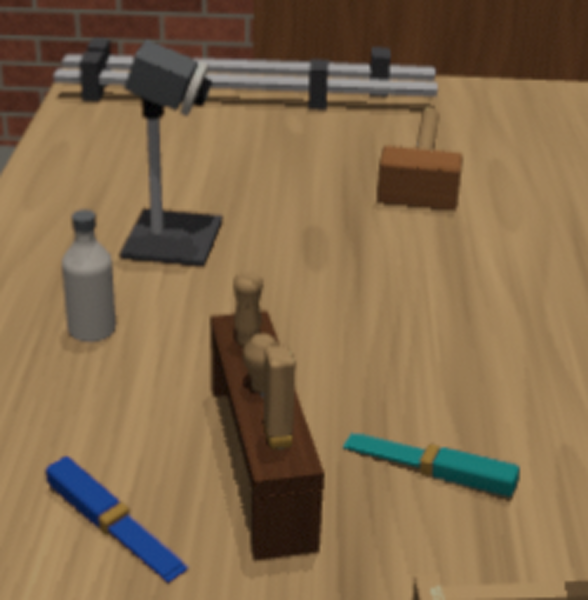

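View pics/top0z.png

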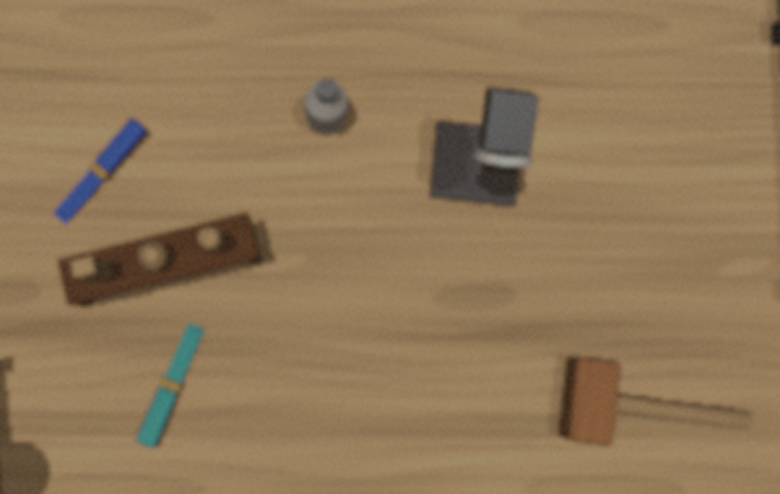

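View pics/side0.png

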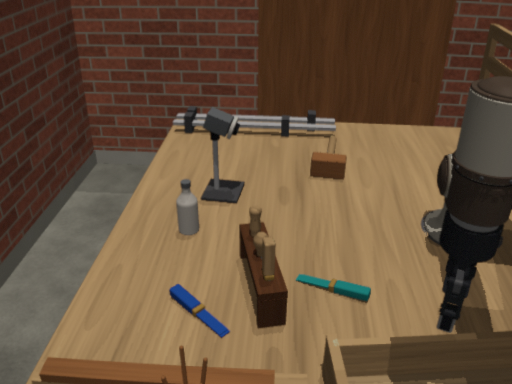

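The chisel is the flat-topped one at the near or left end of the rack: about (268, 258) in side and (162, 203) in top. The blue and turquoise tools lying on the bench are look-alikes. Next I'll measure the rack, chisel and camera poses.

```bash
cat > h.py <<'E'
import numpy as np, cv2
def cam(d):
    R=cv2.Rodrigues(np.array(d["rvec"],float))[0]; t=np.array(d["tvec"],float); return R,t,np.array(d["K"]),d["k1"]
def dc(k1): return np.array([k1,0,0,0,0.])
def ray(d,uv):
    R,t,K,k1=cam(d)
    p=cv2.undistortPointsIter(np.array(uv,float).reshape(-1,1,2),K,dc(k1),None,None,(3,50,1e-9)).reshape(-1,2)
    v=np.c_[p,np.ones(len(p))]@R; return -R.T@t, v/np.linalg.norm(v,axis=1)[:,None]
def onz(d,uv,z):
    c,v=ray(d,uv); return c+v*((z-c[2])/v[:,2])[:,None]
def proj(d,P):
    R,t,K,k1=cam(d); return cv2.projectPoints(np.array(P,float).reshape(-1,1,3),np.array(d["rvec"],float),t,K,dc(k1))[0].reshape(-1,2)
def tri(d1,u1,d2,u2):
    c1,v1=ray(d1,u1);c2,v2=ray(d2,u2);v1=v1[0];v2=v2[0]
    s=np.linalg.lstsq(np.c_[v1,-v2],c2-c1,rcond=None)[0]
    a=c1+s[0]*v1;b=c2+s[1]*v2; return (a+b)/2,np.linalg.norm(a-b)
E
python3 - <<'E'
from bench import arm,get_image,models
from h import *
import pickle
D={}
for n in ("side","top"):
    d=get_image(n); D[n]=d
    R,t,K,k=cam(d); print(n,"cam at",-R.T@t)
    d["m"]={q:models.cut_out(n,q) for q in ("rack","camera","lens","chisel_handle","mallet_mid","glue_mid","file_mid","knife_mid")}
pickle.dump(D,open("D.pkl","wb"))
t=D["top"];s=D["side"]
m=t["m"]["rack"][0]["mask"].astype(np.uint8)
c=max(cv2.findContours(m,0,2)[0],key=cv2.contourArea)
box=cv2.boxPoints(cv2.minAreaRect(c)); print("rackbox",box.tolist()); print(onz(t,box,95).round(1))
# zoomed estimates from picture
z=lambda p:[(np.array(q)/2.6)+[130,100] for q in p]
top4=z([(60,258),(247,213),(261,257),(70,303)]); print("rack hand",onz(t,top4,95).round(1))
print("chisel top (172+15=187)",onz(t,z([(84,266)]),187).round(1))
print("base plate",onz(t,z([(436,121),(520,128),(515,205),(431,198)]),6).round(1))
print("glue cap top",onz(t,z([(327,90)]),150).round(1))
print("mallet",onz(t,z([(593,400)]),65).round(1))
print("file,knife",onz(t,z([(209,238)]),170).round(1),onz(t,z([(152,256)]),150).round(1))
E
```

```text
side cam at [ 484.86118326 1124.01645221  749.47446081]
top cam at [ 427.33604735   75.60288666 1311.82283483]
rackbox [[151.2644500732422, 199.0118408203125], [225.5045928955078, 180.73733520507812], [230.4641876220703, 200.8857421875], [156.2240447998047, 219.16024780273438]]
[[533.  407.1  95. ]
 [595.8 162.3  95. ]
 [529.  144.9  95. ]
 [466.7 388.3  95. ]]
rack hand [[532.3 401.1  95. ]
 [591.9 163.9  95. ]
 [535.7 145.3  95. ]
 [475.3 386.3  95. ]]
chisel top (172+15=187) [[515.2 347.7 187. ]]
base plate [[ 735.   -89.6    6. ]
 [ 726.6 -207.     6. ]
 [ 618.2 -198.1    6. ]
 [ 626.8  -81.9    6. ]]
glue cap top [[738.9  63.6 150. ]]
mallet [[ 355.7 -284.4   65. ]]
file,knife [[551.3 203.4 170. ]] [[531.  274.3 150. ]]
```

```bash
python3 - <<'E'
import pickle
from h import *
from bench import arm
D=pickle.load(open("D.pkl","rb"))
print(arm.read_state()["clock"])
from scipy.spatial.transform import Rotation as R
print(R.from_quat(arm.read_state()["ee_rot"]).as_matrix().round(3))
out=[]
for n,(a,b,w,h) in {"side":(190,100,60,110),"top":(290,128,60,60)}.items():
    im=D[n]["img"][b:b+h,a:a+w,::-1]; f=5 if n=="side" else 8
    im=cv2.resize(im,None,fx=f,fy=f,interpolation=cv2.INTER_CUBIC)
    cv2.imwrite(f"pics/cam_{n}.png",im)
    for q in ("camera","lens"): print(n,q,[(r["conf"],r["extent"],np.argwhere(r["mask"]).mean(0)[::-1]) for r in D[n]["m"][q]])
E
```

```text
1.9
[[-0.    -0.377 -0.926]
 [-0.    -0.926  0.377]
 [-1.     0.     0.   ]]
side camera [(0.89, [201.1, 109.4, 247.0, 206.7], array([220.83587786, 157.96782988]))]
side lens [(0.7, [203.1, 106.7, 240.4, 136.9], array([221.07392473, 123.04166667]))]
top camera [(0.78, [292.8, 133.1, 332.5, 179.9], array([315.79755922, 158.15147164]))]
top lens [(0.78, [311.7, 132.1, 336.1, 168.4], array([324.61659514, 149.7739628 ]))]
```

View pics/cam_side.png

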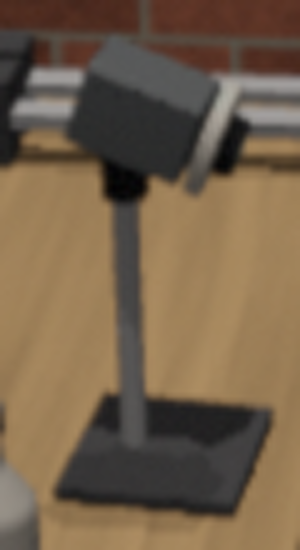

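View pics/cam_top.png

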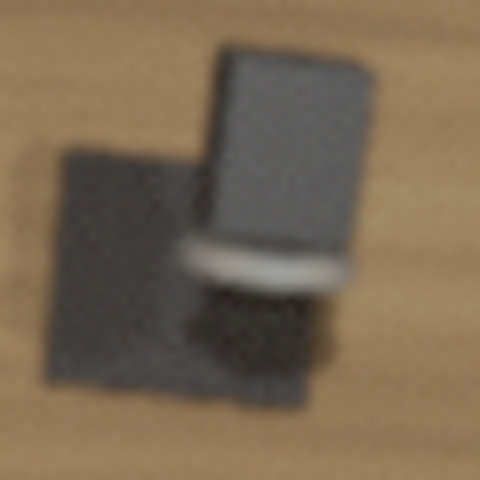

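```bash
python3 - <<'E'
import pickle
from h import *
D=pickle.load(open("D.pkl","rb")); s=D["side"];t=D["top"]
S=lambda x,y:[(190+x/5,100+y/5)]
T=lambda x,y:[(290+x/8,128+y/8)]
print("ring",tri(s,S(214,138),t,T(267,260)))
print("lensfront side z208",onz(s,S(241,147),208), "z=208 plane")
print("base top",onz(t,[T(*p)[0] for p in [(62,150),(308,165),(308,408),(45,385)]],8).round(1))
b=[S(*p)[0] for p in [(108,397),(272,410),(237,512),(58,495)]]
print("base side",onz(s,b,8).round(1))
print("post foot side",onz(s,S(133,442),8).round(1))
# head top corners (back edge)
print("head back top corners",)
print(tri(s,S(112,36),t,T(372,68)),tri(s,S(75,90),t,T(224,50)))
print(tri(s,S(216,82),t,T(352,255)))
E
```

```text
ring (array([ 643.8003079 , -141.26249531,  213.07274573]), np.float64(0.3440633255137818))
lensfront side z208 [[ 628.42358806 -141.57597183  208.        ]] z=208 plane
base top [[ 733.8  -89.5    8. ]
 [ 728.3 -201.1    8. ]
 [ 617.3 -199.2    8. ]
 [ 626.6  -81.2    8. ]]
base side [[ 721.7 -204.2    8. ]
 [ 617.2 -196.6    8. ]
 [ 625.7  -74.     8. ]
 [ 732.5  -83.7    8. ]]
post foot side [[ 697.7 -149.4    8. ]]
head back top corners
(array([ 705.61289576, -171.83659014,  260.65628926]), np.float64(1.8330032469146988)) (array([ 716.84401004, -119.65860914,  247.8069652 ]), np.float64(1.6151390901675915))
(array([ 643.60884798, -168.6877166 ,  235.58413047]), np.float64(3.557180999811605))
```

arm_command([
  {"dx": -0.005,"dy": 0.013,"dz": -0.043,"wx": 6.7,"gripper": -1},
  {"dx": -0.01,"dy": 0.027,"dz": -0.086,"wx": 13.4,"gripper": -1},
  {"dx": -0.015,"dy": 0.04,"dz": -0.13,"wx": 20,"gripper": -1},
  {"dx": -0.02,"dy": 0.054,"dz": -0.173,"wx": 27,"gripper": -1},
  {"dx": -0.02,"dy": 0.067,"dz": -0.216,"wx": 33.6,"gripper": -1},
  {"dx": -0.02,"dy": 0.081,"dz": -0.259,"wx": 40,"gripper": -1},
  {"dx": -0.02,"dy": 0.094,"dz": -0.302,"wx": 47,"gripper": -1},
  {"dx": -0.02,"dy": 0.108,"dz": -0.346,"wx": 53.8,"gripper": -1},
])

```text
validation failed for argument at $.ro...
```

arm_command([
  {"dx": -0.005,"dy": 0.013,"dz": -0.043,"wx": 6.7,"wy": 0,"wz": 0,"gripper": -1},
  {"dx": -0.01,"dy": 0.027,"dz": -0.086,"wx": 13.4,"wy": 0,"wz": 0,"gripper": -1},
  {"dx": -0.015,"dy": 0.04,"dz": -0.13,"wx": 20,"wy": 0,"wz": 0,"gripper": -1},
  {"dx": -0.02,"dy": 0.054,"dz": -0.173,"wx": 27,"wy": 0,"wz": 0,"gripper": -1},
  {"dx": -0.02,"dy": 0.067,"dz": -0.216,"wx": 33.6,"wy": 0,"wz": 0,"gripper": -1},
  {"dx": -0.02,"dy": 0.081,"dz": -0.259,"wx": 40,"wy": 0,"wz": 0,"gripper": -1},
  {"dx": -0.02,"dy": 0.094,"dz": -0.302,"wx": 47,"wy": 0,"wz": 0,"gripper": -1},
  {"dx": -0.02,"dy": 0.108,"dz": -0.346,"wx": 53.8,"wy": 0,"wz": 0,"gripper": -1},
])

```text
clock: 2.7
position: [516.6, 347.1, 251.6]
ee_rot: [0.556, -0.436, -0.556, -0.437]
contact_force: [0.3, 1.0, 0.1]
gripper_width: 84.9
```

```bash
cat > mv.py <<'E'
import numpy as np
from scipy.spatial.transform import Rotation as R
from bench import arm
def rel(p,tx,ty):
    s=arm.read_state(); A=R.from_quat(s["ee_rot"]).as_matrix()
    B=np.c_[tx,ty,np.cross(tx,ty)]
    print("clock",s["clock"],"pos",s["position"].round(1),"F",s["contact_force"].round(1),"w",round(s["gripper_width"],1),"j",s["joints"].round(2))
    print("d(m)",(A.T@(np.array(p)-s["position"])/1000).round(4),"rot(deg)",R.from_matrix(A.T@B).as_rotvec(degrees=True).round(2))
E
python3 - <<'E'
from mv import *; from h import *
from bench import get_image
a=np.radians(14.2); x=np.array([np.cos(a),np.sin(a),0]); y=np.array([-x[1],x[0],0])
rel([515,348,135],[0,0,-1],-x)
for n in("side","top"):
    d=get_image(n); im=np.ascontiguousarray(d["img"][:,:,::-1])
    C=np.array([515,348,0.])
    P=[C+sx*11*x+sy*14*y+[0,0,z] for z in(107,187) for sx,sy in((1,1),(1,-1),(-1,-1),(-1,1))]
    f=4; a0,b0=(200,190) if n=="side" else (110,140)
    z=cv2.resize(im[b0:b0+140,a0:a0+150],None,fx=f,fy=f,interpolation=cv2.INTER_CUBIC)
    q=((proj(d,P)+.5-[a0,b0])*f).astype(int)
    for i in(0,4): cv2.polylines(z,[q[i:i+4]],True,(0,255,0),1)
    cv2.imwrite(f"pics/chk_{n}.png",z)
E
```

```text
clock 2.7 pos [516.6 347.1 251.6] F [0.3 1.  0.1] w 84.9 j [ 0.85  0.37  0.03  0.   -1.24 -0.61]
d(m) [0.1166 0.0014 0.0013] rot(deg) [-0.43  0.01  0.03]
```

View pics/chk_side.png

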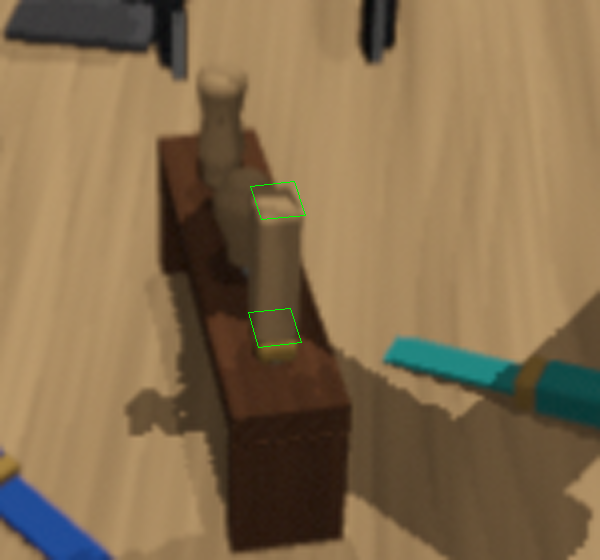

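View pics/chk_top.png

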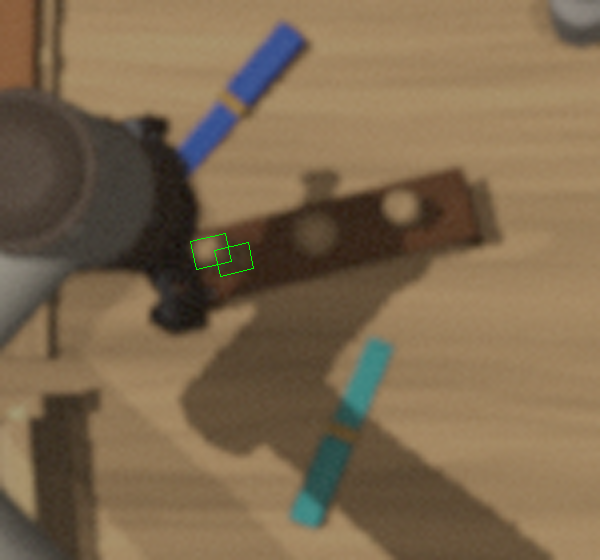

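```bash
python3 - <<'E'
from h import *; import pickle
D=pickle.load(open("D.pkl","rb"))
a=np.radians(14.2); x=np.array([np.cos(a),np.sin(a),0])
T=np.array([516.6,347.1,264])
for n,o in(("side",(200,190)),("top",(110,140))):
    print(n,((proj(D[n],[T,T+50*x,T-50*x])-o)*4).round(0).tolist())
E
```

```text
side [[276.0, 64.0], [171.0, 73.0], [380.0, 55.0]]
top [[184.0, 239.0], [170.0, 171.0], [199.0, 307.0]]
```

The overlay of the predicted handle fits both pictures, and in the side view the open fingers at about (175, 75) and (375, 60) straddle the handle. Next move is down.

arm_command([
  {"dx": 0.01,"dy": 0.0014,"dz": 0.0013,"wx": -0.4,"wy": 0,"wz": 0,"gripper": -1},
  {"dx": 0.025,"dy": 0.0014,"dz": 0.0013,"wx": -0.4,"wy": 0,"wz": 0,"gripper": -1},
  {"dx": 0.042,"dy": 0.0014,"dz": 0.0013,"wx": -0.4,"wy": 0,"wz": 0,"gripper": -1},
  {"dx": 0.06,"dy": 0.0014,"dz": 0.0013,"wx": -0.4,"wy": 0,"wz": 0,"gripper": -1},
  {"dx": 0.08,"dy": 0.0014,"dz": 0.0013,"wx": -0.4,"wy": 0,"wz": 0,"gripper": -1},
  {"dx": 0.1,"dy": 0.0014,"dz": 0.0013,"wx": -0.4,"wy": 0,"wz": 0,"gripper": -1},
  {"dx": 0.112,"dy": 0.0014,"dz": 0.0013,"wx": -0.4,"wy": 0,"wz": 0,"gripper": -1},
  {"dx": 0.117,"dy": 0.0014,"dz": 0.0013,"wx": -0.4,"wy": 0,"wz": 0,"gripper": -1},
])

```text
clock: 3.6
position: [515.8, 345.6, 132.2]
ee_rot: [0.558, -0.436, -0.557, -0.434]
contact_force: [0.4, -0.7, -0.2]
gripper_width: 85.5
```

```bash
python3 - <<'E'
from mv import *; from h import *
from bench import get_image
a=np.radians(14.2); x=np.array([np.cos(a),np.sin(a),0])
rel([515,348,135],[0,0,-1],-x)
d=get_image("side"); im=d["img"][:,:,::-1][190:330,200:350]
cv2.imwrite("pics/g1.png",cv2.resize(im,None,fx=4,fy=4,interpolation=cv2.INTER_CUBIC))
E
```

```text
clock 3.6 pos [515.8 345.6 132.2] F [ 0.4 -0.7 -0.2] w 85.5 j [ 0.85  0.46 -0.13  0.   -0.98 -0.61]
d(m) [-0.0028  0.0002  0.0025] rot(deg) [-0.12 -0.14 -0.15]
```

View pics/g1.png

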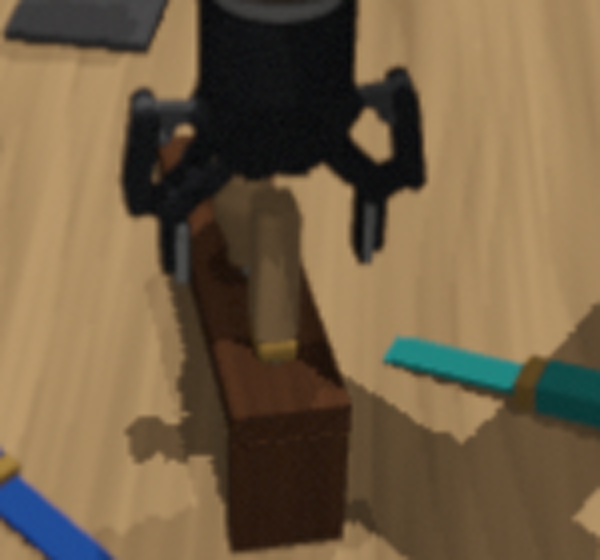

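arm_command([
  {"dx": -0.002,"dy": 0,"dz": 0.002,"wx": 0,"wy": 0,"wz": 0,"gripper": 1},
  {"dx": -0.002,"dy": 0,"dz": 0.002,"wx": 0,"wy": 0,"wz": 0,"gripper": 1},
  {"dx": -0.002,"dy": 0,"dz": 0.002,"wx": 0,"wy": 0,"wz": 0,"gripper": 1},
  {"dx": -0.002,"dy": 0,"dz": 0.002,"wx": 0,"wy": 0,"wz": 0,"gripper": 1},
  {"dx": -0.002,"dy": 0,"dz": 0.002,"wx": 0,"wy": 0,"wz": 0,"gripper": 1},
  {"dx": -0.002,"dy": 0,"dz": 0.002,"wx": 0,"wy": 0,"wz": 0,"gripper": 1},
  {"dx": -0.002,"dy": 0,"dz": 0.002,"wx": 0,"wy": 0,"wz": 0,"gripper": 1},
  {"dx": -0.002,"dy": 0,"dz": 0.002,"wx": 0,"wy": 0,"wz": 0,"gripper": 1},
])

```text
clock: 4.45
position: [515.8, 347.7, 134.9]
ee_rot: [0.558, -0.436, -0.557, -0.434]
contact_force: [-1.1, -0.4, 3.9]
gripper_width: 21.3
```

arm_command([
  {"dx": -0.008,"dy": 0,"dz": 0,"wx": 0,"wy": 0,"wz": 0,"gripper": 1},
  {"dx": -0.02,"dy": 0,"dz": 0,"wx": 0,"wy": 0,"wz": 0,"gripper": 1},
  {"dx": -0.035,"dy": 0,"dz": 0,"wx": 0,"wy": 0,"wz": 0,"gripper": 1},
  {"dx": -0.05,"dy": 0,"dz": 0,"wx": 0,"wy": 0,"wz": 0,"gripper": 1},
  {"dx": -0.065,"dy": 0,"dz": 0,"wx": 0,"wy": 0,"wz": 0,"gripper": 1},
  {"dx": -0.08,"dy": 0,"dz": 0,"wx": 0,"wy": 0,"wz": 0,"gripper": 1},
  {"dx": -0.095,"dy": 0,"dz": 0,"wx": 0,"wy": 0,"wz": 0,"gripper": 1},
  {"dx": -0.11,"dy": 0,"dz": 0,"wx": 0,"wy": 0,"wz": 0,"gripper": 1},
])

```text
clock: 5.25
position: [515.8, 347.8, 246.0]
ee_rot: [0.558, -0.436, -0.557, -0.434]
contact_force: [1.1, 1.3, -0.7]
gripper_width: 21.2
```

arm_command([
  {"dx": -0.015,"dy": 0,"dz": 0,"wx": 0,"wy": 0,"wz": 0,"gripper": 1},
  {"dx": -0.03,"dy": 0,"dz": 0,"wx": 0,"wy": 0,"wz": 0,"gripper": 1},
  {"dx": -0.045,"dy": 0,"dz": 0,"wx": 0,"wy": 0,"wz": 0,"gripper": 1},
  {"dx": -0.06,"dy": 0,"dz": 0,"wx": 0,"wy": 0,"wz": 0,"gripper": 1},
  {"dx": -0.07,"dy": 0,"dz": 0,"wx": 0,"wy": 0,"wz": 0,"gripper": 1},
  {"dx": -0.08,"dy": 0,"dz": 0,"wx": 0,"wy": 0,"wz": 0,"gripper": 1},
  {"dx": -0.08,"dy": 0,"dz": 0,"wx": 0,"wy": 0,"wz": 0,"gripper": 1},
  {"dx": -0.08,"dy": 0,"dz": 0,"wx": 0,"wy": 0,"wz": 0,"gripper": 1},
])

```text
clock: 6.05
position: [515.6, 347.9, 325.7]
ee_rot: [0.557, -0.436, -0.557, -0.434]
contact_force: [0.2, -0.7, -1.3]
gripper_width: 21.5
```

```bash
python3 - <<'E'
from mv import *; from h import *
from bench import get_image
c=np.radians(-4.5); cx=np.array([np.cos(c),np.sin(c),0]); a=np.radians(20)
ax=np.array([cx[0]*np.cos(a),cx[1]*np.cos(a),np.sin(a)]); vz=np.array([-cx[0]*np.sin(a),-cx[1]*np.sin(a),np.cos(a)])
V=np.array([629.3,-140,208])-140*ax; print("V",V)
# chisel tip->TCP distance along z: grasp TCP z 134.9, tip 15 => TCP is 119.9 above tip, 79.9 above blade mid
P=V+80*vz; print("TCP goal",P)
rel(P,-vz,-ax)
for n in("side","top"):
    d=get_image(n); cv2.imwrite(f"pics/l_{n}.png",d["img"][:,:,::-1])
E
```

```text
V [ 498.14857931 -129.67815934  160.11717993]
TCP goal [ 470.87131456 -127.53139205  235.2925896 ]
clock 6.05 pos [515.6 347.9 325.7] F [ 0.2 -0.7 -1.3] w 21.5 j [ 0.85  0.34  0.17  0.   -1.41 -0.61]
d(m) [ 0.0915  0.1586 -0.4502] rot(deg) [ 18.38   3.12 -19.93]
```

View pics/l_side.png

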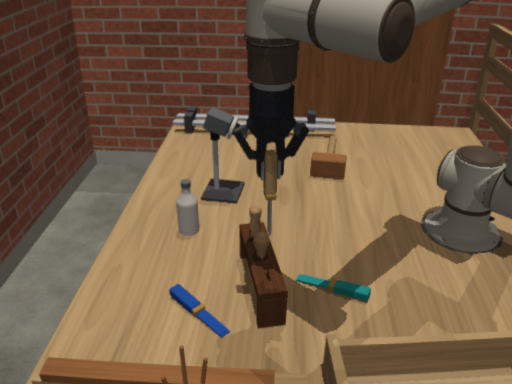

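arm_command([
  {"dx": 0,"dy": 0.006,"dz": -0.016,"wx": 0.7,"wy": 0.1,"wz": -0.8,"gripper": 1},
  {"dx": 0,"dy": 0.016,"dz": -0.045,"wx": 2,"wy": 0.3,"wz": -2,"gripper": 1},
  {"dx": 0,"dy": 0.028,"dz": -0.08,"wx": 3.2,"wy": 0.5,"wz": -3.5,"gripper": 1},
  {"dx": 0,"dy": 0.041,"dz": -0.116,"wx": 4.7,"wy": 0.8,"wz": -5,"gripper": 1},
  {"dx": 0,"dy": 0.053,"dz": -0.15,"wx": 6,"wy": 1,"wz": -6.6,"gripper": 1},
  {"dx": 0,"dy": 0.065,"dz": -0.185,"wx": 7.5,"wy": 1.3,"wz": -8.2,"gripper": 1},
  {"dx": 0,"dy": 0.078,"dz": -0.22,"wx": 9,"wy": 1.5,"wz": -9.8,"gripper": 1},
  {"dx": 0,"dy": 0.09,"dz": -0.255,"wx": 10.4,"wy": 1.8,"wz": -11.3,"gripper": 1},
])

```text
clock: 6.95
position: [489.2, 76.9, 325.4]
ee_rot: [0.565, -0.435, -0.461, -0.528]
contact_force: [0.4, -0.5, -2.4]
gripper_width: 21.2
```

```bash
cat > goal.py <<'E'
from mv import *
c=np.radians(-4.5); cx=np.array([np.cos(c),np.sin(c),0]); a=np.radians(20)
ax=np.array([cx[0]*np.cos(a),cx[1]*np.cos(a),np.sin(a)]); vz=np.array([-cx[0]*np.sin(a),-cx[1]*np.sin(a),np.cos(a)])
V=np.array([629.3,-140,208])-140*ax
if __name__=="__main__": rel(V+80*vz+[0,0,60],-vz,-ax); rel(V+80*vz,-vz,-ax)
E
python3 goal.py
```

```text
clock 6.95 pos [489.2  76.9 325.4] F [ 0.4 -0.5 -2.4] w 21.2 j [ 0.55  0.   -0.3   0.12 -1.1  -0.53]
d(m) [ 0.0268  0.0367 -0.2024] rot(deg) [ 7.98  1.23 -8.68]
clock 6.95 pos [489.2  76.9 325.4] F [ 0.4 -0.5 -2.4] w 21.2 j [ 0.55  0.   -0.3   0.12 -1.1  -0.53]
d(m) [ 0.0857  0.0484 -0.2014] rot(deg) [ 7.98  1.23 -8.68]
```

arm_command([
  {"dx": 0.004,"dy": 0.005,"dz": -0.03,"wx": 1.2,"wy": 0.2,"wz": -1.3,"gripper": 1},
  {"dx": 0.008,"dy": 0.011,"dz": -0.06,"wx": 2.4,"wy": 0.4,"wz": -2.6,"gripper": 1},
  {"dx": 0.012,"dy": 0.016,"dz": -0.09,"wx": 3.6,"wy": 0.5,"wz": -3.9,"gripper": 1},
  {"dx": 0.016,"dy": 0.022,"dz": -0.12,"wx": 4.8,"wy": 0.7,"wz": -5.2,"gripper": 1},
  {"dx": 0.02,"dy": 0.027,"dz": -0.15,"wx": 6,"wy": 0.9,"wz": -6.5,"gripper": 1},
  {"dx": 0.024,"dy": 0.032,"dz": -0.178,"wx": 7,"wy": 1.1,"wz": -7.6,"gripper": 1},
  {"dx": 0.026,"dy": 0.036,"dz": -0.195,"wx": 7.7,"wy": 1.2,"wz": -8.4,"gripper": 1},
  {"dx": 0.027,"dy": 0.037,"dz": -0.202,"wx": 8,"wy": 1.2,"wz": -8.7,"gripper": 1},
])

```text
clock: 7.75
position: [469.3, -128.5, 294.0]
ee_rot: [-0.562, 0.429, 0.382, 0.595]
contact_force: [0.0, 0.1, -1.7]
gripper_width: 21.3
```

```bash
python3 goal.py
```

```text
clock 7.75 pos [ 469.3 -128.5  294. ] F [ 0.   0.1 -1.7] w 21.3 j [ 0.11 -0.07 -0.47  0.09 -0.83 -0.24]
d(m) [-0.0007 -0.0018  0.0011] rot(deg) [-0.16 -0.02 -0.09]
clock 7.75 pos [ 469.3 -128.5  294. ] F [ 0.   0.1 -1.7] w 21.3 j [ 0.11 -0.07 -0.47  0.09 -0.83 -0.24]
d(m) [0.0557 0.0186 0.001 ] rot(deg) [-0.16 -0.02 -0.09]
```

arm_command([
  {"dx": 0.006,"dy": 0.002,"dz": 0.001,"wx": 0,"wy": 0,"wz": 0,"gripper": 1},
  {"dx": 0.016,"dy": 0.005,"dz": 0.001,"wx": 0,"wy": 0,"wz": 0,"gripper": 1},
  {"dx": 0.027,"dy": 0.009,"dz": 0.001,"wx": 0,"wy": 0,"wz": 0,"gripper": 1},
  {"dx": 0.038,"dy": 0.013,"dz": 0.001,"wx": 0,"wy": 0,"wz": 0,"gripper": 1},
  {"dx": 0.048,"dy": 0.016,"dz": 0.001,"wx": 0,"wy": 0,"wz": 0,"gripper": 1},
  {"dx": 0.054,"dy": 0.018,"dz": 0.001,"wx": 0,"wy": 0,"wz": 0,"gripper": 1},
  {"dx": 0.056,"dy": 0.0186,"dz": 0.001,"wx": 0,"wy": 0,"wz": 0,"gripper": 1},
  {"dx": 0.056,"dy": 0.0186,"dz": 0.001,"wx": 0,"wy": 0,"wz": 0,"gripper": 1},
])

```text
clock: 8.55
position: [471.1, -127.4, 234.8]
ee_rot: [-0.562, 0.429, 0.383, 0.595]
contact_force: [-0.6, -0.5, -0.1]
gripper_width: 22.0
```

```bash
python3 - <<'E'
from goal import *; from h import *
from bench import get_image,models
rel(V+80*vz,-vz,-ax)
for n,(a0,b0,w,h) in {"side":(190,90,150,150),"top":(220,110,150,120)}.items():
    d=get_image(n); print(n,[(r["conf"],r["extent"]) for q in("chisel_blade","lens") for r in models.cut_out(n,q)])
    z=cv2.resize(np.ascontiguousarray(d["img"][b0:b0+h,a0:a0+w,::-1]),None,fx=4,fy=4,interpolation=cv2.INTER_CUBIC)
    L=V+140*ax
    q=((proj(d,[V-40*vz,V+40*vz,V,L,V+132*vz])+.5-[a0,b0])*4).astype(int)
    for p,c in zip(q,[(0,0,255),(0,255,0),(255,0,0),(255,0,255),(0,255,255)]): cv2.circle(z,tuple(int(v) for v in p),3,c,-1)
    cv2.imwrite(f"pics/f_{n}.png",z)
E
```

```text
clock 8.55 pos [ 471.1 -127.4  234.8] F [-0.6 -0.5 -0.1] w 22.0 j [ 0.11 -0.02 -0.58  0.1  -0.67 -0.26]
d(m) [-0.0005  0.     -0.0002] rot(deg) [-0.13 -0.02 -0.11]
side [(0.8, [169.2, 280.7, 230.4, 339.7]), (0.77, [283.0, 109.9, 306.9, 141.7]), (0.62, [238.1, 221.8, 289.4, 327.9]), (0.59, [296.2, 271.8, 368.5, 301.6]), (0.86, [202.4, 106.8, 241.4, 139.1])]
top [(0.94, [150.0, 143.1, 184.2, 186.9]), (0.63, [312.9, 204.5, 322.1, 220.3]), (0.57, [183.1, 227.9, 207.8, 271.3]), (0.95, [311.7, 136.5, 336.6, 169.4])]
```

View pics/f_side.png

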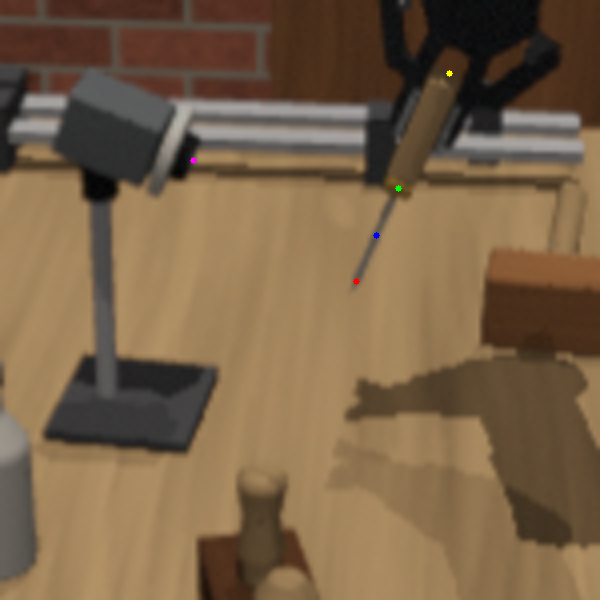

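View pics/f_top.png

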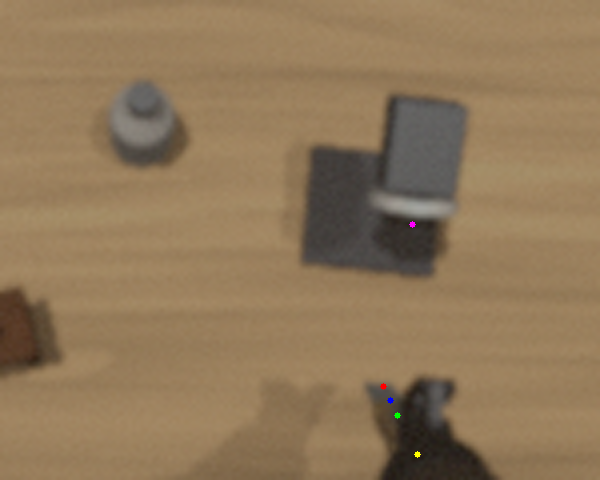

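The overlays agree in both pictures. In side, the tip at (353, 288) and blade middle at (375, 240) sit within about 2 px (original scale) of the prediction once I allow for the near blade edge. The lens dot lies on the lens front. I'll check that it is at rest, then hand in.

```bash
python3 - <<'E'
from goal import *
s=arm.read_state(); print(s["joint_vel"].round(4),s["clock"])
rel(V+80*vz,-vz,-ax)
from h import *; import pickle
from bench import get_image
D=pickle.load(open("D.pkl","rb")); d=get_image("side")
for n,(a,b,c,e) in {"file":(245,200,262,236),"glue":(172,176,200,240),"mallet":(306,135,350,182)}.items():
    print(n,np.abs(d["img"][b:e,a:c].astype(int)-D["side"]["img"][b:e,a:c]).mean().round(1))
if np.abs(s["joint_vel"]).max()<0.01: print(arm.job_done())
E
```

```text
[-0.0011 -0.0001 -0.001  -0.0016  0.0013 -0.0013] 8.85
clock 8.85 pos [ 471.2 -127.6  235.5] F [ 0.2  0.4 -0.8] w 21.3 j [ 0.11 -0.02 -0.58  0.1  -0.67 -0.26]
d(m) [0.0001 0.0003 0.    ] rot(deg) [-0.17 -0.01 -0.04]
file 3.8
glue 4.5
mallet 6.1
the job is handed in; nothing more can be done
None
```

I pulled the chisel out of the rack by its flat sides, carried it over the other tools and handed the job in at 8.85 s with it held still at the view point. The blade was edge down, tilted 20° and face-on to the lens. No verdict was reported, so this rests on my own checks.

- **Arm position:** the final pose was within 0.5 mm and 0.2° of the goal I calculated, with joint speeds about 0.001 rad/s. The fingers were 21.3 mm apart on the 22 mm handle, so the grip held.
- **Blade position:** the blade matched its predicted place within about 2 px in the side picture. In the top picture the tip was about 4 mm off sideways, against the 20 mm allowed. The view point itself rests on image measurements of the camera, good to about 3 mm and 1° of heading (my estimates).
- **Other objects:** the side picture showed no visible shift of the file, glue bottle or mallet by pixel comparison. I did not compare the knife that way, but it looked unmoved in the pictures. The force readings stayed within noise after the grasp, with no sign of touching the camera.

The first move command was refused for missing fields and did not move the arm.

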